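# Hang the lower sign under the upper one

### The job

Take the small wooden sign out of its slotted block and hang it by its hook from the loop under the sign that already hangs on the stand, so that the two form a chain. Press it down gently, without forcing it (the loop first slides down in its sleeves as far as it goes), until its hook has snapped past the spring roller behind the loop's bar and sits fully home on the bar, then let go and leave it hanging freely. Leave the stand's neighbours (bowl, candle tins, egg cup, gift box) where they are.

Things in the scene. Friction and masses are not known exactly. Their poses are not given: they have to be found in the camera images.
- stand: Fixed display stand: wooden foot 170x150x12 mm, dark steel gooseneck post 105 mm behind the hanging line. Origin on the table right under the hanging line; x to the back (post side), y along the yoke, z up. The yoke bar, upper sign and its loop hang in the plane x = 0 of this frame, give or take a slight swing.
- yoke (a point): Middle of the stand's yoke bar, 325 mm above the table. A wooden upper sign (10 x 140 x 58 mm, about 0.4 kg, from 19 to 77 mm below the yoke) hangs from it and swings freely to front and back; two sleeves reach 87 mm below the yoke.
- loop_bar (a point): Middle of the bottom bar (along y, 6 mm thick, 68 mm long) of the dark wire loop under the upper sign; x to the back, z up. Open window above it at least 50 mm high. The loop slides in its sleeves, held by about 2.5 N friction; pulled harder it goes down by 7 to 28 mm (unseen, differs each time) to a stop that bears the load. It yields sideways.
- roller (a point): Axis of the keeper's brass roller: 6 mm thick, 44 mm long along y, 13 mm behind and 12 mm below the bar's axis, sprung forward (preload 4 N, 0.9 N/mm, travel 7 mm back). It runs between two 3 mm cheeks, 49 mm apart inside, fixed to the loop (x -3 to 33, z -17 to 4 mm from the bar's axis), and moves with the loop.
- lower_sign: Loose lower sign, about 0.16 kg, upright in the block: wooden board 10 x 100 x 50 mm; origin at the centre of its underside, x to the back (hook tip side), y along the board, z up. A steel strip 14 mm wide on its front (x -9.5 to -4.5 mm) rises to a hook whose crown spans x -9.5 to 9.5, z 110 to 116 mm; the tip hangs down behind at x 4.5 to 9.5 mm.
- hook_seat (a point): On the lower sign at (0, 0, 107 mm) in its frame: where the bar's axis lies when the hook is fully home. The bar enters from behind through the gap between board top and bulb (z 50 to 84 mm), then goes up the 8.5 mm wide throat as the sign is lowered. More than 20 N between sign and loop is forcing it.
- bulb (a point): On the lower sign at (9, 0, 89 mm): axis (along y) of the round bulb, 10 mm thick, at the hook tip's end. It meets the roller with about 12 mm still to go; pushing past takes about 6 to 12 N downwards, far more than the sign's weight; the resistance then falls as the roller snaps in over the bulb, and rises again steeply when the crown sits on the bar.
- grip (a point): On the lower sign at (-46, 0, 98 mm): middle of the gripping part of its finger blade, a dark plate 8 mm thick (y) reaching forward from the hook, x -63 to -9, z 84 to 112 mm. Pinch it firmly across y, the tool leaning back to the robot by 15 to 40 degrees (fingers pointing forward and down), to keep the gripper's body clear of the upper sign.
- holder: Fixed slotted wooden block 50 x 130 x 18 mm, origin at the centre of its underside; the slot runs along y, 12.4 mm wide, 12 mm deep (floor at z = 6 mm). The lower sign stands in it, 1.2 mm play each way; draw it straight up.
- glass_bowl: Round glass bowl with pebbles, 90x90x70 mm, origin at the centre of its underside.
- candle_tin_0: Brass coloured candle tin, 50 mm across, 28 mm high, origin under its centre.
- candle_tin_1: Another such candle tin, 50 mm across, 28 mm high, origin under its centre.
- egg_cup: Egg in a glass cup, 42x42x58 mm, origin under its centre.
- gift_box_0: Black box with a flowered lid, 63x71x30 mm, origin under its centre.
Mind the look-alikes: they are no part of the job. Of the things like the lower_sign, leave any that is orange; of the rest the larger one is meant.

How it is judged:
By the outcome, as a careful person would: the job done as asked, in the order asked, and still so for the second after the job is handed in, with the robot touching nothing.
It also fails if it takes over 67 s, if anything falls off the work surface, if the arm or the gripper's body presses on something with over 40 N, if the wrist force passes 120 N, or if a joint passes its speed limit or range.

### The arm

A 6-joint arm with a two-finger parallel gripper is mounted at the origin on a cart in front of the work surface, level with it; the furniture and walls round the work are solid. World frame = base frame: x ahead of the robot, y to its left, z up, the work surface at z = 0. Lengths are in mm, angles in rad, forces in N, time in s.
With the tool pointing down it reaches from about 275 to 1000 mm from the base axis. Payload 8.4 kg.
Tool frame: the origin (TCP) lies midway between the tips of the shut fingers; the grasp point (between the pads) lies grip_depth behind it (grip_depth is the distance from the TCP to the grasp point, in mm); z points along the fingers, y is the line along which they close (so a half turn about z gives the same grasp; the last joint's range is limited). The gripper opens to 85 mm and grips with 20 to 120 N. Pads are 22 mm wide; open, the fingers measure 114 mm over their backs; the gripper's body (76 mm by 85 mm) begins 54 mm behind the grasp point. The pads swing forward as they close: fully open they stand 13 mm farther back than shut.
Start: joints at [-1.338, 0.353, 1.633, -0, 1.155, -0.002], TCP at [145.404, -607.853, 231.281] pointing down, gripper open.
Joint ranges: [-2.63, 2.63], [-0.92, 2.1], [0.06, 2.66], [-1.3, 4.44], [0, 2.69], [-3.02, 3.02]. Speed limits (rad/s): [2.22, 2.22, 2.79, 3.14, 3.14, 3.14].

### API

Orientations are given as [roll, pitch, yaw] about the fixed x, y, z axes, in that order (R = Rz(yaw) Ry(pitch) Rx(roll)).
In Python, from rig import * gives the robot as it stands.
- The arm moves only by the shell command python3 -m creep 'ROWS' [FORCE]. ROWS is JSON, a list of rows, each an object of numbers: "x", "y", "z": the shift along the tool's x, y, z in mm; "rx", "ry", "rz": the turn, a rotation vector about the tool's x, y, z in rad; "hand": the finger opening in mm, from 0 to 85.4. A call has 1 to 20 rows; each row shifts and turns the commanded pose from where the row before left it, along the tool's axes as they then stand; what a row does not reach is not made up. A row lasts 1/8 s, in which the tool goes at most 62.5 mm and 10.7 degrees, less where a joint would pass 70% of its speed; a pose out of reach is approached as far as the arm can. A call with a gripper value outside its range is refused whole. The fingers move at their own pace and stop on an object; FORCE is the grip in N (left out, the last holds). Time passes only in rows, so rows that do not move let the fingers close. It gives the time, the measured TCP pose, the force, the opening and the grip force at its end, in the units of the state.
- sense(): the state, without advancing time (a new reading comes with each control period).
- grab_frame(name): name is "side" or "top" or "wrist"; returns the picture (400x640x3 uint8, red, green, blue); there is no depth.
- get_calibration(name): a dict with "K" (3x3 intrinsics, pixels), "R" (3x3) and "t" (3): a world point X has camera coordinates R X + t. Camera axes: x right, y down, z forward; pixel columns grow to the right and rows downward; lengths in mm; the calibration is good to about 2 mm. The wrist camera is an equidistant fisheye: a pixel r from the principal point sees the ray r / f radians off the axis. A picture is of the moment at which its call begins: read the wrist's pose just before it. get_calibration takes no time and is no camera call; for the wrist camera it gives the pose at the moment of the call.
- sign_off(): hands the job in; it is judged then, once.
The state is a dict: "clock": time; "qpos": joint angles; "qvel": joint speeds; "joint_efforts": joint torques, N m; "eef_pos": TCP position; "tcp_rot": TCP orientation; "contact_force": force on the tool from outside, world axes, zero at the start; "wrist_torque": the same for the moment, N m; "opening": opening from 0.0 (shut) to 1.0 (fully open); "grasp_force": force on a finger pad.
Only numpy, scipy, OpenCV 4.12 (cv2) and the standard library are available. Lean on these libraries where they do the work, as an engineer would, in place of code of your own. Each camera call takes 0.05 s, during which the arm holds its last target. There are 200 camera calls.

## Working session

There is one attempt and no reset: what is moved stays moved. The work goes in short steps, Python scripts to look and compute and a shell command to move; the robot and the scene stay as the last step left them, time stands still between calls to the robot, and variables do not carry over. Pictures are saved under pics/ and viewed, at most 10 in all, crops included, and the job is handed in when it is done.

```bash
ls; mkdir -p pics; python3 - <<'E'
from rig import *
import cv2, numpy as np
for n in ("side","top","wrist"):
    c=get_calibration(n); print(n,np.round(c["K"],1).tolist(),np.round(c["R"],3).tolist(),np.round(c["t"],1).tolist())
    im=grab_frame(n); cv2.imwrite(f"pics/{n}0.png",im[:,:,::-1])
s=sense();print(s)
E
```

```text
pics
side [[506.3, 0.0, 316.3], [0.0, 506.3, 199.2], [0.0, 0.0, 1.0]] [[0.99, 0.143, -0.005], [0.068, -0.498, -0.865], [-0.126, 0.855, -0.503]] [-503.9, 123.1, 1825.4]
top [[498.9, 0.0, 316.7], [0.0, 498.9, 207.1], [0.0, 0.0, 1.0]] [[0.47, -0.883, -0.005], [-0.771, -0.407, -0.489], [0.43, 0.234, -0.872]] [-220.5, 514.9, 1671.7]
wrist [[309.7, 0.0, 322.4], [0.0, 309.7, 197.7], [0.0, 0.0, 1.0]] [[0.233, -0.973, -0.002], [-0.937, -0.225, 0.267], [-0.26, -0.06, -0.964]] [-623.6, -36.0, 377.7]
{'clock': 0.15, 'qpos': array([-1.33838222e+00,  3.53518321e-01,  1.63391923e+00, -6.23753058e-06,
        1.15522156e+00, -2.40571694e-03]), 'qvel': array([-6.24102042e-04,  2.84896548e-04, -2.61431350e-04,  8.62928170e-04,
        1.63484390e-05,  5.88447469e-04]), 'joint_efforts': array([-6.12543181e-05, -6.05634713e+01, -3.42337310e+01, -2.44931431e-05,
        6.10756848e-03,  1.56823035e-05]), 'eef_pos': array([ 145.33200301, -607.51108645,  230.73473207]), 'tcp_rot': array([-3.14052619e+00,  3.13832550e-06,  2.34822349e-01]), 'contact_force': array([ 0.51622662, -0.48905614, -0.18617433]), 'wrist_torque': array([ 0.00372077, -0.00083541, -0.03286816]), 'grasp_force': 0.0, 'opening': 0.9942796645104165}
```

View pics/side0.png

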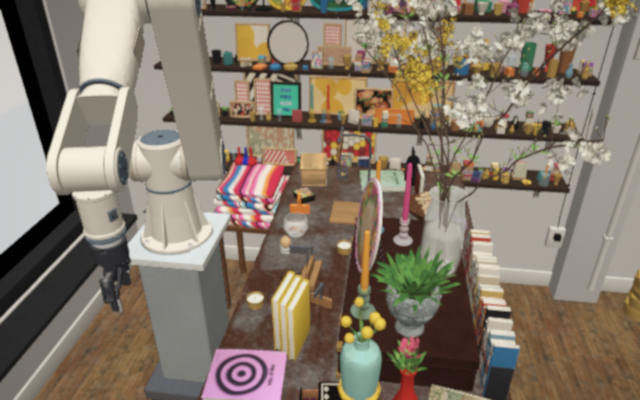

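View pics/top0.png

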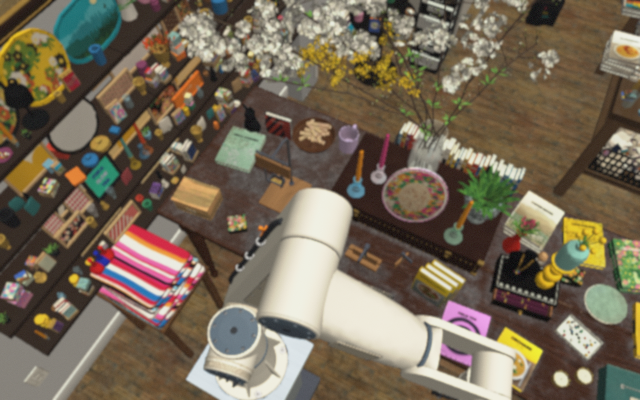

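The side view shows the signs near (315,275) and candle tins at (255,299) and (344,247). The top view shows the stand at about (285,185) and two blocks near (362,257) and (403,257). I'll zoom in on both.

```bash
python3 - <<'E'
import cv2, numpy as np
a=cv2.imread("pics/side0.png")[165:335,235:375]
b=cv2.imread("pics/top0.png")[130:290,210:430]
a=cv2.resize(a,(392,476),interpolation=cv2.INTER_CUBIC) #2.8
b=cv2.resize(b,(408,297),interpolation=cv2.INTER_CUBIC)
w=cv2.resize(cv2.imread("pics/wrist0.png"),(408,255))
o=np.zeros((560,800,3),np.uint8); o[:476,:392]=a; o[:297,392:]=b; o[300:555,392:]=w
cv2.imwrite("pics/comp0.png",o)
E
```

```text
(no output)
```

View pics/comp0.png

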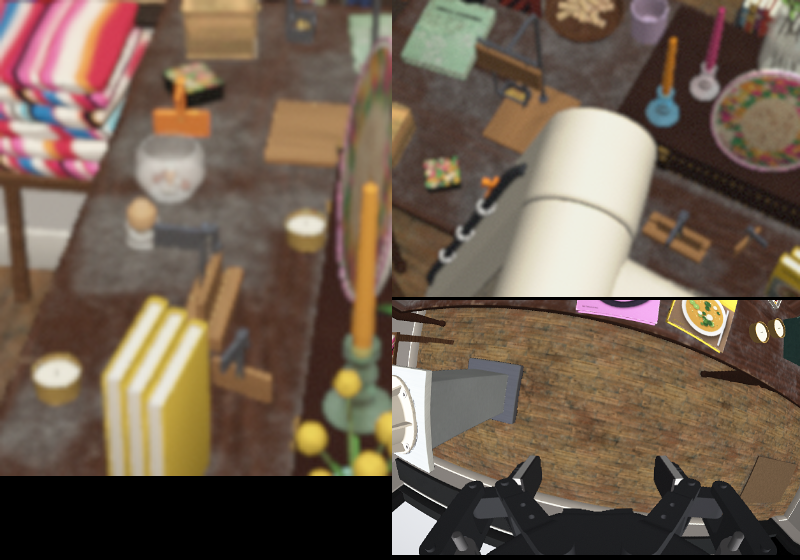

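The composite shows the target sign in its block at top px (364,257), with the dark blade pointing to the robot. The smaller look-alike is at (403,258) and the orange one is by the bowl. The stand foot is around top px (290,195). Next I'll work out coarse positions.

```bash
cat > h.py <<'E'
from rig import *
import cv2, numpy as np
from scipy.spatial.transform import Rotation as Ro
def ray(c,u,v,fish=False):
    K=np.array(c["K"]);R=np.array(c["R"]);t=np.array(c["t"])
    a=np.array([(u-K[0,2])/K[0,0],(v-K[1,2])/K[1,1]])
    if fish:
        r=np.hypot(*a); d=np.array([*(a/max(r,1e-9)*np.sin(r)),np.cos(r)])
    else: d=np.array([*a,1.])
    return -R.T@t, R.T@(d/np.linalg.norm(d))
def plane(o,d,z): return o+d*(z-o[2])/d[2]
def meet(rs):
    A=np.zeros((3,3));b=np.zeros(3)
    for o,d in rs:
        P=np.eye(3)-np.outer(d,d);A+=P;b+=P@o
    X=np.linalg.solve(A,b); return X,[np.linalg.norm(np.cross(d,X-o)) for o,d in rs]
def proj(c,X,fish=False):
    p=np.array(c["R"])@X+c["t"];K=np.array(c["K"])
    if fish:
        r=np.hypot(p[0],p[1]);th=np.arctan2(r,p[2]);q=p[:2]/r*th
    else:q=p[:2]/p[2]
    return q*[K[0,0],K[1,1]]+K[:2,2]
E
python3 - <<'E'
from h import *
S=get_calibration("side");T=get_calibration("top")
s=lambda x,y:ray(S,235+x/2.8,165+y/2.8)
t=lambda x,y:ray(T,210+(x-392)/1.8545,130+y/1.8545)
r=lambda X:np.round(X,0).tolist()
for n,p,z in [("blockL",(645,217),18),("blockR",(706,250),18),("small",(750,237),30),("boardmid",(677,235),40),("foot left",(485,125),12),("foot right",(582,100),12),("foot back",(530,80),12),("foot front",(530,155),12),("signL",(477,52),250),("signR",(541,85),250),("loop",(516,98),220),("orange",(490,182),100),("gift",(442,172),30)]:
    print("top",n,r(plane(*t(*p),z)))
for n,p,z in [("foot a",(265,155),12),("foot b",(345,163),12),("foot d",(275,100),12),("foot e",(345,105),12),("blade tip",(157,235),110),("blade end",(215,240),110),("tin1",(305,230),28),("tin0",(57,375),28),("egg",(140,215),40),("bowl",(170,165),40),("blockfar",(235,270),18),("block near",(205,330),18)]:
    print("side",n,r(plane(*s(*p),z)))
for X in [(0,0,0)]: pass
E
```

```text
top blockL [517.0, -100.0, 18.0]
top blockR [509.0, -238.0, 18.0]
top small [569.0, -304.0, 30.0]
top boardmid [502.0, -176.0, 40.0]
top foot left [553.0, 297.0, 12.0]
top foot right [704.0, 144.0, 12.0]
top foot back [697.0, 269.0, 12.0]
top foot front [534.0, 176.0, 12.0]
top signL [576.0, 300.0, 250.0]
top signR [568.0, 155.0, 250.0]
top loop [537.0, 193.0, 220.0]
top orange [407.0, 187.0, 100.0]
top gift [408.0, 310.0, 30.0]
side foot a [539.0, 142.0, 12.0]
side foot b [645.0, 137.0, 12.0]
side foot d [535.0, 287.0, 12.0]
side foot e [634.0, 286.0, 12.0]
side blade tip [459.0, -188.0, 110.0]
side blade end [523.0, -188.0, 110.0]
side tin1 [609.0, -42.0, 28.0]
side tin0 [378.0, -335.0, 28.0]
side egg [411.0, -55.0, 40.0]
side bowl [427.0, 59.0, 40.0]
side blockfar [535.0, -118.0, 18.0]
side block near [517.0, -230.0, 18.0]
```

```bash
cat >> h.py <<'E'
def pose():
    s=sense(); return np.array(s["eef_pos"]),Ro.from_euler("xyz",s["tcp_rot"])
def tgt(lean,yaw):  # tool z forward-down leaning, tool y ~ -world y rotated by yaw
    a=np.radians(lean); X=Ro.from_euler("z",yaw)
    z=np.array([np.sin(a),0,-np.cos(a)]);y=np.array([0,-1,0.]);x=np.cross(y,z)
    return X*Ro.from_matrix(np.c_[x,y,z])
def go(P,Rt):
    p,R=pose(); print("turn",np.round((R.inv()*Rt).as_rotvec(),3),"shift old axes",np.round(R.inv().apply(P-p),1),"shift new axes",np.round(Rt.inv().apply(P-p),1))
E
python3 - <<'E'
from h import *
import rig
print([n for n in dir(rig) if n[0]!='_'], getattr(rig,'grip_depth',None), getattr(rig,'GRIP_DEPTH',None))
p,R=pose(); c=get_calibration("wrist"); o=-np.array(c["R"]).T@c["t"]
print("cam in tool",np.round(R.inv().apply(o-p),1), "R tool->cam",np.round(np.array(c["R"])@R.as_matrix(),3).tolist())
go(np.array([330,-180,330]),tgt(25,-0.08))
S=get_calibration("side");T=get_calibration("top")
for X in [(575,225,277),(620,225,12)]: print(proj(S,np.array(X)),proj(T,np.array(X)))
E
```

```text
['MotionError', 'get_calibration', 'grab_frame', 'grip_depth', 'sense', 'sign_off'] 18.700000000000003 None
cam in tool [  66.2   -0.5 -141.8] R tool->cam [[0.0, 1.0, 0.001], [-0.964, 0.0, -0.267], [-0.267, -0.001, 0.964]]
turn [-0.07   0.433  0.31 ] shift old axes [ 279.1 -372.9  -98.9] shift new axes [ 177.8 -440.9  -26.6]
[343.16594028 146.00896256] [273.27678155 162.18027052]
[353.41103214 210.3030184 ] [284.43102675 191.79127274]
```

```bash
python3 -m creep '[{"x":35,"y":-46.5,"z":-12},{"x":35,"y":-46.5,"z":-12},{"x":35,"y":-46.5,"z":-12},{"x":35,"y":-46.5,"z":-12},{"x":35,"y":-46.5,"z":-12},{"x":35,"y":-46.5,"z":-12},{"x":35,"y":-46.5,"z":-12},{"x":35,"y":-46.5,"z":-12},{"rx":-0.0175,"ry":0.108,"rz":0.0775},{"rx":-0.0175,"ry":0.108,"rz":0.0775},{"rx":-0.0175,"ry":0.108,"rz":0.0775},{"rx":-0.0175,"ry":0.108,"rz":0.0775},{}]'
python3 - <<'E'
from h import *
im=[]
for n in ("wrist","side","top"):
    c=get_calibration(n); i=grab_frame(n)[:,:,::-1]; cv2.imwrite(f"pics/{n}1.png",i); np.savez(f"{n}1.npz",**c); im.append(i)
w=cv2.resize(im[0],(800,500)); o=w[:600]
cv2.imwrite("pics/v1.png",o)
s=cv2.resize(im[1][110:330,230:380],(375,550),interpolation=cv2.INTER_CUBIC) #2.5
t=cv2.resize(im[2][130:290,210:430],(425,309),interpolation=cv2.INTER_CUBIC) #1.932
o=np.zeros((560,800,3),np.uint8);o[:550,:375]=s;o[:309,375:]=t;cv2.imwrite("pics/v1b.png",o)
E
```

```text
schema error: expected keys x, y, z, rx, ry, rz, hand
```

View pics/v1.png

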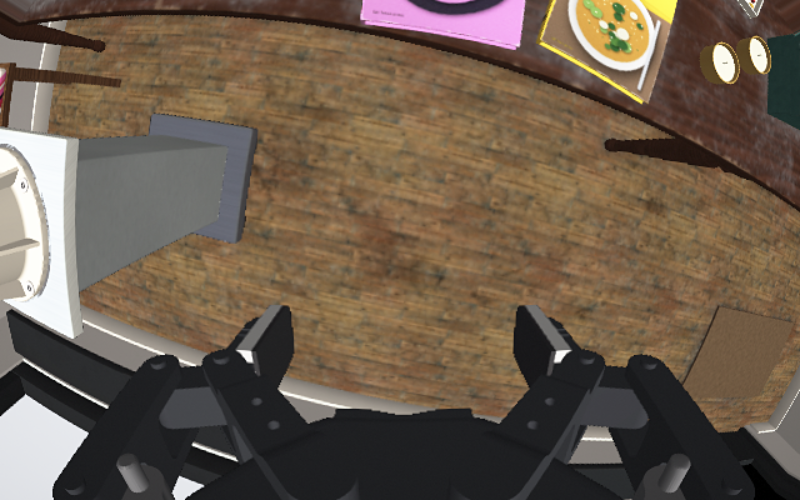

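View pics/v1b.png

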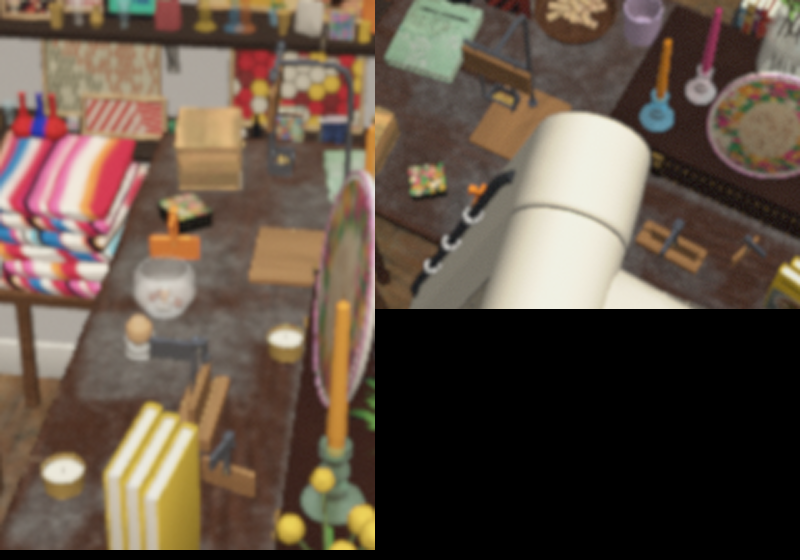

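The arm has not moved, because the empty row was refused. The side view shows the gooseneck around crop (280-350,60), with the upper sign seen edge-on and the keeper near crop (283,155), which is px (343,172).

```bash
python3 -m creep '[{"x":35,"y":-46.5,"z":-12},{"x":35,"y":-46.5,"z":-12},{"x":35,"y":-46.5,"z":-12},{"x":35,"y":-46.5,"z":-12},{"x":35,"y":-46.5,"z":-12},{"x":35,"y":-46.5,"z":-12},{"x":35,"y":-46.5,"z":-12},{"x":35,"y":-46.5,"z":-12},{"rx":-0.0175,"ry":0.108,"rz":0.0775},{"rx":-0.0175,"ry":0.108,"rz":0.0775},{"rx":-0.0175,"ry":0.108,"rz":0.0775},{"rx":-0.0175,"ry":0.108,"rz":0.0775},{"z":0}]'
python3 - <<'E'
from h import *
im=[]
for n in ("wrist","top","side"):
    c=get_calibration(n); i=grab_frame(n)[:,:,::-1]; cv2.imwrite(f"pics/{n}1.png",i); np.savez(f"{n}1.npz",**c); im.append(i)
w=cv2.resize(im[0][:,140:520],(532,560),interpolation=cv2.INTER_CUBIC) #1.4
t=cv2.resize(im[1][130:280,220:354],(268,300),interpolation=cv2.INTER_CUBIC) #2
s=cv2.resize(im[2][110:224,305:380],(171,260),interpolation=cv2.INTER_CUBIC) #2.28
o=np.zeros((560,800,3),np.uint8);o[:,:532]=w;o[:300,532:]=t;o[300:,532:703]=s;cv2.imwrite("pics/v2.png",o)
E
```

```text
schema error: expected keys x, y, z, rx, ry, rz, hand
```

View pics/v2.png

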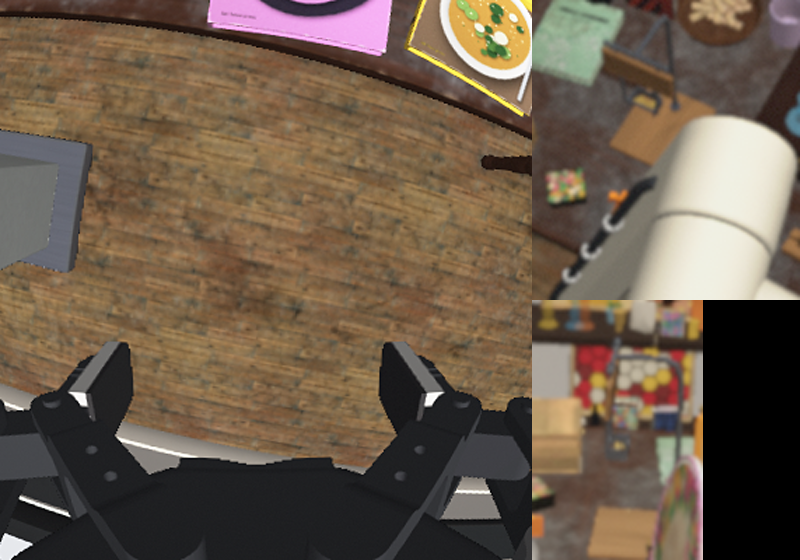

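The arm still has not moved, so each row evidently needs all seven keys. The side crop shows the sign edge-on at (614,360), with the loop and keeper at about (620,430).

```bash
python3 -m creep '[{"x":35,"y":-46.5,"z":-12,"rx":0,"ry":0,"rz":0,"hand":85},{"x":35,"y":-46.5,"z":-12,"rx":0,"ry":0,"rz":0,"hand":85},{"x":35,"y":-46.5,"z":-12,"rx":0,"ry":0,"rz":0,"hand":85},{"x":35,"y":-46.5,"z":-12,"rx":0,"ry":0,"rz":0,"hand":85},{"x":35,"y":-46.5,"z":-12,"rx":0,"ry":0,"rz":0,"hand":85},{"x":35,"y":-46.5,"z":-12,"rx":0,"ry":0,"rz":0,"hand":85},{"x":35,"y":-46.5,"z":-12,"rx":0,"ry":0,"rz":0,"hand":85},{"x":35,"y":-46.5,"z":-12,"rx":0,"ry":0,"rz":0,"hand":85},{"x":0,"y":0,"z":0,"rx":-0.0175,"ry":0.108,"rz":0.0775,"hand":85},{"x":0,"y":0,"z":0,"rx":-0.0175,"ry":0.108,"rz":0.0775,"hand":85},{"x":0,"y":0,"z":0,"rx":-0.0175,"ry":0.108,"rz":0.0775,"hand":85},{"x":0,"y":0,"z":0,"rx":-0.0175,"ry":0.108,"rz":0.0775,"hand":85},{"x":0,"y":0,"z":0,"rx":0,"ry":0,"rz":0,"hand":85}]'
python3 - <<'E'
from h import *
p,R=pose();print(p,R.as_euler('xyz'),R.as_matrix()[:,2])
for n in ("wrist","top","side"):
    c=get_calibration(n); i=grab_frame(n)[:,:,::-1]; cv2.imwrite(f"pics/{n}1.png",i); np.savez(f"{n}1.npz",**c)
c=get_calibration("wrist")
for X in [(510,-175,40),(464,-178,104),(575,225,235)]: print(proj(c,np.array(X),True))
E
```

```text
clock: 2.08
eef_pos: [329.8, -180.6, 326.9]
tcp_rot: [3.14, -0.436, -0.081]
contact_force: [0.3, -0.3, 0.2]
opening: 0.993
grasp_force: 0.0
[ 329.84837246 -180.62147697  326.93748377] [ 3.13993103 -0.43564371 -0.08135944] [ 0.42046256 -0.03595142 -0.90659734]
[308.87783269 130.97468214]
[311.57311674 145.28014657]
[28.54753243 81.92458029]
```

```bash
python3 - <<'E'
import cv2, numpy as np
w,t,s=[cv2.imread(f"pics/{n}1.png") for n in("wrist","top","side")]
o=np.zeros((600,800,3),np.uint8)
R=lambda im,v0,v1,u0,u1,k:cv2.resize(im[v0:v1,u0:u1],None,fx=k,fy=k,interpolation=cv2.INTER_CUBIC)
o[:360,:450]=R(w,70,190,230,380,3)
o[360:600,:360]=R(w,40,160,0,180,2)
o[:360,450:800]=R(t,135,207,235,305,5)   # 5x
o[360:600,360:600]=R(t,225,285,330,390,4)
o[360:600,600:750]=R(s,130,178,328,358,5)
cv2.imwrite("pics/v3.png",o)
E
```

```text
(no output)
```

View pics/v3.png

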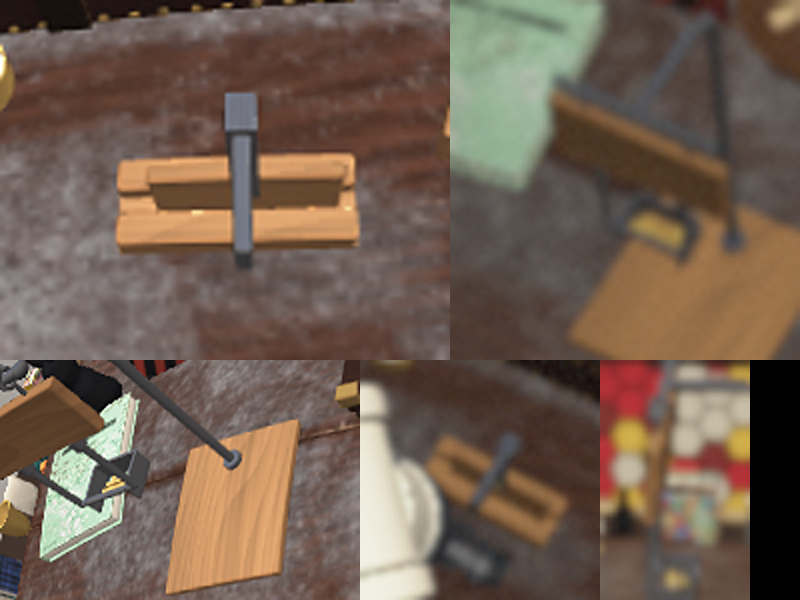

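The wrist view is sharp: the blade top runs from about (311,153) to (310,115) px and the crown's back edge is at (310,102). The block's front top edge runs from (269,150) to (349,149). The stand appears lower left, with the brass roller at px (57,102). Next I'll compute the grasp.

```bash
python3 - <<'E'
from h import *
c=np.load("wrist1.npz")
w=lambda x,y:ray(c,230+x/3,70+y/3,True)
r=lambda X:np.round(X,1).tolist()
for n,p,z in [("blade front top",(243,251),118),("crown back",(241,94),122),("crownL",(225,112),122),("crownR",(257,112),122),("blk front L",(117,240),18),("blk front R",(359,238),18),("blk back L",(118,158),18),("blk back R",(354,154),18),("board L top",(150,168),56),("board R top",(342,165),56)]:
    print(n,r(plane(*w(*p),z)))
v=lambda x,y:ray(c,x/2,40+(y-360)/2,True)
T=np.load("top1.npz");t=lambda x,y:ray(T,235+(x-450)/5,135+y/5)
print("roller",r(meet([v(115,487),t(655,228)])[0]),meet([v(115,487),t(655,228)])[1])
print("post foot",r(plane(*v(232,462),12)),r(plane(*t(733,243),12)))
for p in [(190,450),(298,420),(282,572),(167,593)]: print("foot",r(plane(*v(*p),12)))
for p in [(560,132),(727,215),(553,85),(724,165)]: print("signtop", p, r(plane(*t(*p),248 if p[1] in(132,215) else 306)))
E
```

```text
blade front top [446.4, -176.1, 118.0]
crown back [516.9, -180.4, 122.0]
crownL [508.8, -172.9, 122.0]
crownR [507.5, -186.6, 122.0]
blk front L [490.7, -108.6, 18.0]
blk front R [480.7, -236.5, 18.0]
blk back L [538.3, -110.6, 18.0]
blk back R [529.2, -239.0, 18.0]
board L top [514.0, -132.3, 56.0]
board R top [507.3, -227.6, 56.0]
roller [570.2, 222.4, 164.0] [np.float64(1.637007801859347), np.float64(1.6370078018592638)]
post foot [665.3, 219.3, 12.0] [666.7, 218.6, 12.0]
foot [697.9, 288.6, 12.0]
foot [697.0, 140.3, 12.0]
foot [530.4, 135.1, 12.0]
foot [531.3, 286.4, 12.0]
signtop (560, 132) [567.0, 289.9, 248.0]
signtop (727, 215) [561.6, 150.9, 248.0]
signtop (553, 85) [567.0, 288.1, 306.0]
signtop (724, 165) [564.5, 151.5, 306.0]
```

```bash
python3 - <<'E'
from h import *
Rt=tgt(32,-0.07);tz=Rt.as_matrix()[:,2]
G=np.array([462.6,-176.8,104])
go(G+(18.7-90)*tz,Rt)
E
```

```text
turn [ 0.006  0.124 -0.007] shift old axes [ 15.1 -14.9 187.1] shift new axes [ -8.  -13.7 187.7]
```

```bash
python3 -m creep '[{"x":0,"y":0,"z":0,"rx":0.006,"ry":0.124,"rz":-0.007,"hand":50},{"x":-2,"y":-3.4,"z":47,"rx":0,"ry":0,"rz":0,"hand":50},{"x":-2,"y":-3.4,"z":47,"rx":0,"ry":0,"rz":0,"hand":50},{"x":-2,"y":-3.4,"z":47,"rx":0,"ry":0,"rz":0,"hand":50},{"x":-2,"y":-3.4,"z":47,"rx":0,"ry":0,"rz":0,"hand":50},{"x":0,"y":0,"z":0,"rx":0,"ry":0,"rz":0,"hand":50},{"x":0,"y":0,"z":0,"rx":0,"ry":0,"rz":0,"hand":50}]'
python3 - <<'E'
from h import *
Rt=tgt(32,-0.07);tz=Rt.as_matrix()[:,2]
G=np.array([462.6,-176.8,104])
go(G+18.7*tz,Rt)
c=get_calibration("wrist");i=grab_frame("wrist")[:,:,::-1];cv2.imwrite("pics/wrist2.png",i);np.savez("wrist2.npz",**c)
ys=Ro.from_euler("z",-0.07)
for P in [(-63,0,112),(-9,0,112),(9.5,0,116)]: print(proj(c,ys.apply(P)+[508.5,-180,6],True))
# dark blade mask columns per row
h=cv2.cvtColor(i,cv2.COLOR_BGR2HSV)
m=((h[...,0]>95)&(h[...,0]<130)&(h[...,1]>25)&(h[...,2]<170)).astype(np.uint8)
for v in range(110,260,10):
    u=np.where(m[v,220:430])[0]+220; print(v,(u.min(),u.max(),len(u)) if len(u) else None)
E
```

```text
clock: 3.1
eef_pos: [425.6, -173.6, 164.2]
tcp_rot: [-3.14, -0.56, -0.07]
contact_force: [-0.2, -0.4, -0.1]
opening: 0.589
grasp_force: 0.0
turn [-0.001 -0.001  0.   ] shift old axes [-0.5  0.7 89.5] shift new axes [-0.4  0.6 89.5]
[323.64248793 226.78254866]
[323.62324428 152.47365024]
[323.61900672 127.35032283]
110 None
120 None
130 (np.int64(314), np.int64(330), 17)
140 (np.int64(315), np.int64(330), 16)
150 None
160 (np.int64(320), np.int64(325), 6)
170 (np.int64(315), np.int64(326), 8)
180 (np.int64(320), np.int64(325), 6)
190 (np.int64(320), np.int64(326), 7)
200 (np.int64(320), np.int64(326), 7)
210 (np.int64(321), np.int64(326), 6)
220 (np.int64(321), np.int64(325), 5)
230 None
240 (np.int64(374), np.int64(374), 1)
250 None
```

```bash
python3 -m creep '[{"x":0,"y":0,"z":30,"rx":0,"ry":0,"rz":0,"hand":50},{"x":0,"y":0,"z":30,"rx":0,"ry":0,"rz":0,"hand":50},{"x":0,"y":0.5,"z":29.5,"rx":0,"ry":0,"rz":0,"hand":50},{"x":0,"y":0,"z":0,"rx":0,"ry":0,"rz":0,"hand":50},{"x":0,"y":0,"z":0,"rx":0,"ry":0,"rz":0,"hand":4},{"x":0,"y":0,"z":0,"rx":0,"ry":0,"rz":0,"hand":4},{"x":0,"y":0,"z":0,"rx":0,"ry":0,"rz":0,"hand":4},{"x":0,"y":0,"z":0,"rx":0,"ry":0,"rz":0,"hand":4},{"x":0,"y":0,"z":0,"rx":0,"ry":0,"rz":0,"hand":4},{"x":0,"y":0,"z":0,"rx":0,"ry":0,"rz":0,"hand":4}]' 80
python3 - <<'E'
from h import *
p,R=pose();print(p,R.as_matrix()[:,2], sense()["grasp_force"],sense()["wrist_torque"])
print("up 1mm", R.inv().apply([0,0,1]))
E
```

```text
clock: 4.4
eef_pos: [471.5, -177.7, 92.0]
tcp_rot: [-3.141, -0.563, -0.072]
contact_force: [-6.6, 0.9, 15.5]
opening: 0.078
grasp_force: 79.8
[ 471.48706188 -177.72619855   91.95641641] [ 0.53240373 -0.03759015 -0.84565551] 79.754558801651 [-0.05228366 -0.04188461 -0.12992283]
up 1mm [ 5.33728864e-01 -5.04486942e-04 -8.45655512e-01]
```

```bash
python3 -m creep '[{"x":2.67,"y":0,"z":-4.23,"rx":0,"ry":0,"rz":0,"hand":4},{"x":2.67,"y":0,"z":-4.23,"rx":0,"ry":0,"rz":0,"hand":4},{"x":2.67,"y":0,"z":-4.23,"rx":0,"ry":0,"rz":0,"hand":4},{"x":5.34,"y":0,"z":-8.46,"rx":0,"ry":0,"rz":0,"hand":4},{"x":10.7,"y":0,"z":-16.9,"rx":0,"ry":0,"rz":0,"hand":4},{"x":0,"y":0,"z":0,"rx":0,"ry":0,"rz":0,"hand":4}]'
python3 - <<'E'
from h import *
c=get_calibration("wrist");i=grab_frame("wrist")[:,:,::-1];cv2.imwrite("pics/wrist3.png",i);np.savez("wrist3.npz",**c)
p,R=pose();print(p,R.as_matrix()[:,2])
# target: show hold pose shift for later; sign offset predicted
E
```

```text
clock: 5.15
eef_pos: [471.8, -177.9, 137.0]
tcp_rot: [3.141, -0.563, -0.07]
contact_force: [0.2, -0.7, -2.3]
opening: 0.077
grasp_force: 78.2
[ 471.47708299 -177.62952083  136.24567267] [ 0.53192698 -0.0374396  -0.84596215]
```

```bash
cat >> h.py <<'E'
# sign pose in tool frame, from the grasp moment
_Rg=Ro.from_euler("xyz",[-3.141,-0.563,-0.072]);_pg=np.array([471.49,-177.73,91.96])
SR=_Rg.inv()*Ro.from_euler("z",-0.07); SP=_Rg.inv().apply(np.array([508.5,-180,6])-_pg)
def signpts(P): # sign-frame point -> world, at present tool pose
    p,R=pose(); return p+R.apply(SR.apply(np.array(P,float))+SP)
E
python3 - <<'E'
from h import *
c=np.load("wrist3.npz");i=cv2.imread("pics/wrist3.png")
for P in [(9.5,-7,116),(9.5,7,116),(-9.5,-7,116),(-9.5,7,116),(5,50,50),(5,-50,50),(-5,50,50),(-5,-50,50),(-5,-50,0),(-5,50,0)]: print(P,np.round(proj(c,signpts(P),True),1))
h=cv2.cvtColor(i,cv2.COLOR_BGR2HSV)
m=((h[...,0]>95)&(h[...,0]<130)&(h[...,1]>25)&(h[...,2]<190)).astype(np.uint8)
for v in range(96,200,4):
    u=np.where(m[v,290:360])[0]+290; print(v,(u.min(),u.max(),len(u)) if len(u) else None,end=' ')
cv2.imwrite("pics/v4.png",cv2.resize(i[80:280,180:460],None,fx=2.8,fy=2.8,interpolation=cv2.INTER_CUBIC))
E
```

```text
(9.5, -7, 116) [336.5 138.2]
(9.5, 7, 116) [306.  138.3]
(-9.5, -7, 116) [337.3 176.7]
(-9.5, 7, 116) [305.2 176.8]
(5, 50, 50) [246.6 191.9]
(5, -50, 50) [396.7 191.7]
(-5, 50, 50) [245.6 206.4]
(-5, -50, 50) [397.7 206.2]
(-5, -50, 0) [383.5 222.4]
(-5, 50, 0) [260.2 222.5]
96 None 100 None 104 None 108 None 112 None 116 None 120 None 124 None 128 None 132 None 136 None 140 (np.int64(309), np.int64(335), 27) 144 (np.int64(309), np.int64(335), 27) 148 (np.int64(309), np.int64(335), 27) 152 (np.int64(310), np.int64(336), 27) 156 (np.int64(309), np.int64(336), 28) 160 (np.int64(309), np.int64(336), 28) 164 (np.int64(309), np.int64(336), 28) 168 (np.int64(309), np.int64(336), 28) 172 None 176 None 180 (np.int64(318), np.int64(327), 10) 184 (np.int64(318), np.int64(327), 10) 188 (np.int64(318), np.int64(327), 10) 192 (np.int64(310), np.int64(327), 11) 196 (np.int64(318), np.int64(327), 10)
```

View pics/v4.png

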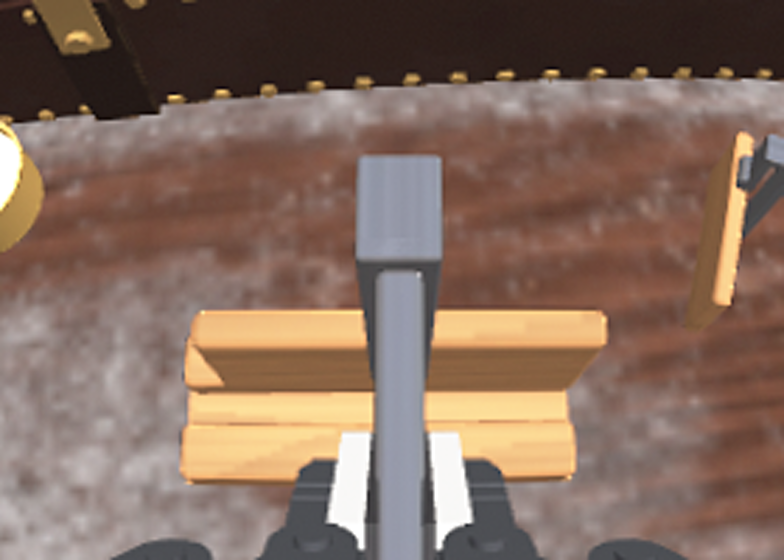

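The picture shows the sign held cleanly upright, with the crown at about px (307–337,136–174). That is within about 1 mm of prediction, so I'll carry it to a point in front of the stand.

```bash
cat >> h.py <<'E'
SP=SP+_Rg.inv().apply([1,-0.4,0])
def gosign(O,yaw,keep=False): # bring sign origin to O, sign upright, given yaw
    Rt=Ro.from_euler("z",yaw)*SR.inv(); go(np.array(O,float)-Rt.apply(SP),Rt)
E
python3 - <<'E'
from h import *
print(signpts((0,0,0)))
gosign((490,220,104),-0.01)
E
```

```text
[ 509.43889099 -180.28478196   50.26392273]
turn [ 0.032  0.001 -0.049] shift old axes [ -11.5 -395.7  -70.8] shift new axes [   8.1 -397.8  -58.2]
```

```bash
python3 -m creep '[{"x":14.4,"y":0,"z":-22.8,"rx":0,"ry":0,"rz":0,"hand":4},{"x":14.4,"y":0,"z":-22.8,"rx":0,"ry":0,"rz":0,"hand":4},{"x":-5,"y":-30,"z":-3,"rx":0,"ry":0,"rz":0,"hand":4},{"x":-5,"y":-40,"z":-3,"rx":0,"ry":0,"rz":0,"hand":4},{"x":-5,"y":-40,"z":-3,"rx":0,"ry":0,"rz":0,"hand":4},{"x":-5,"y":-40,"z":-3,"rx":0,"ry":0,"rz":0,"hand":4},{"x":-5,"y":-40,"z":-3,"rx":0,"ry":0,"rz":0,"hand":4},{"x":-5,"y":-40,"z":-3,"rx":0,"ry":0,"rz":0,"hand":4},{"x":-5,"y":-40,"z":-3,"rx":0,"ry":0,"rz":0,"hand":4},{"x":-5,"y":-40,"z":-3,"rx":0,"ry":0,"rz":0,"hand":4},{"x":0,"y":-40,"z":-1,"rx":0,"ry":0,"rz":0,"hand":4},{"x":0,"y":-30,"z":0,"rx":0,"ry":0,"rz":0,"hand":4},{"x":0,"y":-15.7,"z":0,"rx":0.032,"ry":0,"rz":-0.049,"hand":4},{"x":0,"y":0,"z":0,"rx":0,"ry":0,"rz":0,"hand":4},{"x":0,"y":0,"z":0,"rx":0,"ry":0,"rz":0,"hand":4}]'
python3 - <<'E'
from h import *
gosign((490,220,104),-0.01); print(signpts((0,0,0)))
c=get_calibration("wrist");i=grab_frame("wrist")[:,:,::-1];cv2.imwrite("pics/wrist4.png",i);np.savez("wrist4.npz",**c)
for n,P in [("bar",(560,220,176)),("barL",(560,254,176)),("barR",(560,186,176)),("roller",(573,220,164)),("signbotL",(560,290,248)),("signbotR",(560,150,248))]: print(n,np.round(proj(c,np.array(P),True)))
print("crown",proj(c,signpts((9.5,0,116)),True),"camera",-np.array(c["R"]).T@c["t"])
for k in("top","side"): cv2.imwrite(f"pics/{k}4.png",grab_frame(k)[:,:,::-1])
E
```

```text
clock: 7.08
eef_pos: [453.9, 172.9, 186.8]
tcp_rot: [-3.139, -0.545, -0.015]
contact_force: [0.1, -0.4, -1.7]
opening: 0.077
grasp_force: 78.5
turn [-0.     0.018 -0.003] shift old axes [ -0.7 -47.4  -4. ] shift new axes [ -0.5 -47.4  -4. ]
[490.51448938 172.61223361 100.2266491 ]
bar [250.  88.]
barL [203.  92.]
barR [301.  86.]
roller [255.  84.]
signbotL [108.  32.]
signbotR [368.   0.]
crown [322.76481055 134.14998719] camera [436.30470831 172.94451379 342.99754921]
```

```bash
python3 -m creep '[{"x":0,"y":-24,"z":-2,"rx":0,"ry":0.018,"rz":-0.003,"hand":4},{"x":0,"y":-23.5,"z":-2,"rx":0,"ry":0,"rz":0,"hand":4},{"x":0,"y":0,"z":0,"rx":0,"ry":0,"rz":0,"hand":4},{"x":0,"y":0,"z":0,"rx":0,"ry":0,"rz":0,"hand":4}]'
python3 - <<'E'
from h import *
gosign((490,220,104),-0.01); print(signpts((0,0,0)))
c=get_calibration("wrist");i=grab_frame("wrist")[:,:,::-1];cv2.imwrite("pics/wrist5.png",i);np.savez("wrist5.npz",**c)
i4=cv2.imread("pics/wrist4.png")
for n,P in [("bar",(560,220,176)),("barL",(560,254,176)),("barR",(560,186,176)),("roller",(573,220,164))]: print(n,np.round(proj(c,np.array(P),True)))
print("crown",proj(c,signpts((9.5,0,116)),True),"camera",-np.array(c["R"]).T@c["t"])
o=np.zeros((600,800,3),np.uint8)
o[:,:500]=cv2.resize(i[20:170,255:380],(500,600),interpolation=cv2.INTER_CUBIC) #4x
o[:300,500:]=cv2.resize(i4[40:140,190:290],(300,300),interpolation=cv2.INTER_CUBIC) #3x
s=cv2.imread("pics/side4.png"); o[300:,500:800]=cv2.resize(s[130:190,310:370],(300,300),interpolation=cv2.INTER_CUBIC) #5x
cv2.imwrite("pics/v5.png",o)
E
```

```text
clock: 7.72
eef_pos: [452.9, 220.4, 190.9]
tcp_rot: [-3.141, -0.565, -0.011]
contact_force: [1.0, 0.5, -2.4]
opening: 0.076
grasp_force: 78.7
turn [-0.001 -0.002  0.001] shift old axes [-1.4  0.   0.3] shift new axes [-1.4  0.   0.3]
[491.17873849 220.0882539  105.06067213]
bar [322.  90.]
barL [272.  91.]
barR [372.  90.]
roller [322.  86.]
crown [323.12422652 134.82715996] camera [432.18645414 220.68281594 346.763319  ]
```

View pics/v5.png

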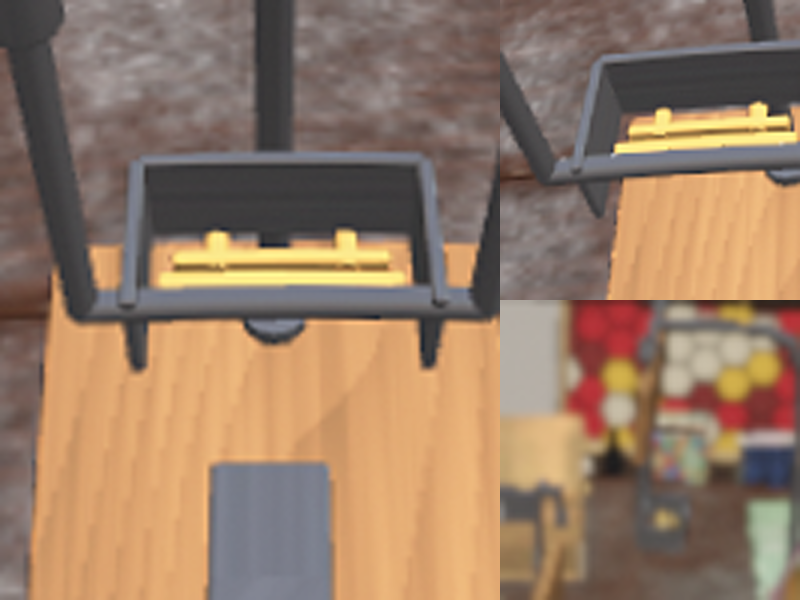

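The view shows the bar at about row 96, running from (276,97) to the right. The cheeks are at columns 287 and 365, and the roller is visible behind the bar. Next I'll triangulate.

```bash
python3 - <<'E'
from h import *
c5=np.load("wrist5.npz");c4=np.load("wrist4.npz");S=get_calibration("side")
a=lambda x,y:ray(c5,255+x/4,20+y/4,True)
b=lambda x,y:ray(c4,190+(x-500)/3,40+y/3,True)
r=lambda X:np.round(X,1).tolist()
for n,p,q in [("corner",(84,308),(557,178)),("cheekL",(129,298),(577,165)),("cheekbackL",(137,160),(602,58)),("roller L",(158,281),(617,149))]:
    X,e=meet([a(*p),b(*q)]);print(n,r(X),r(e))
# range by size: cheek centres 52 mm apart at bar
for n,p,q,L in [("cheeks",(129,299),(441,297),52),("roller",(158,282),(405,277),44),("cheekback",(137,160),(427,157),52)]:
    o,d1=a(*p);_,d2=a(*q); k=L/np.linalg.norm(d1-d2);X1=o+k*d1;X2=o+k*d2;print(n,r(X1),r(X2),"mid",r((X1+X2)/2),"yaw",-(X1-X2)[0]/52)
# bar axis range by hand: point mid col, row 304 for x planes
o,d=a(285,304)
for x in (552,556,560,564): print(x,r(o+d*(x-o[0])/d[0]))
# crown check
c=c5;i=cv2.imread("pics/wrist5.png")
for P in [(9.5,-7,116),(9.5,7,116)]: print("crown pred",proj(c,signpts(P),True),"seen",(255+ (331 if P[1]<0 else 211)/4,20+463/4))
print("side bar pred",proj(S,np.array([560,220,176])),"fwd",pose()[1].inv().apply([1,0,0]),pose()[1].inv().apply([0,0,1]))
E
```

```text
corner [559.8, 252.1, 168.3] [0.7, 0.7]
cheekL [554.9, 242.9, 178.5] [0.0, 0.0]
cheekbackL [590.6, 243.6, 174.1] [0.1, 0.1]
roller L [570.3, 239.9, 162.4] [0.0, 0.0]
cheeks [555.6, 243.1, 177.3] [555.1, 191.1, 178.0] mid [555.4, 217.1, 177.6] yaw -0.009778452485975846
roller [566.9, 239.4, 166.8] [567.0, 195.4, 167.7] mid [566.9, 217.4, 167.3] yaw 0.002154276785749796
cheekback [587.0, 243.1, 177.9] [586.6, 191.1, 178.7] mid [586.8, 217.1, 178.3] yaw -0.006574967262360168
552 [552.0, 217.2, 180.0]
556 [556.0, 217.0, 174.4]
560 [560.0, 216.9, 168.9]
564 [564.0, 216.8, 163.3]
crown pred [338.37429749 134.85910155] seen (337.75, 135.75)
crown pred [307.87139552 134.8960723 ] seen (307.75, 135.75)
side bar pred [338.35682544 171.64015744] fwd [ 0.84447568 -0.01063778  0.53548825] [ 5.35512473e-01 -6.62967590e-04 -8.44527058e-01]
```

```bash
python3 - <<'E'
from h import *
gosign((491,217,100.5),-0.008)
gosign((530,217,100.5),-0.008)
E
```

```text
turn [ 0.    -0.002 -0.001] shift old axes [-2.4  2.9  3.8] shift new axes [-2.4  2.9  3.8]
turn [ 0.    -0.002 -0.001] shift old axes [30.5  2.5 24.7] shift new axes [30.6  2.6 24.6]
```

```bash
python3 -m creep '[{"x":-2.4,"y":2.9,"z":3.8,"rx":0,"ry":-0.002,"rz":0,"hand":4},{"x":11,"y":0,"z":7,"rx":0,"ry":0,"rz":0,"hand":4},{"x":11,"y":-0.2,"z":7,"rx":0,"ry":0,"rz":0,"hand":4},{"x":11,"y":-0.2,"z":7,"rx":0,"ry":0,"rz":0,"hand":4},{"x":0,"y":0,"z":0,"rx":0,"ry":0,"rz":0,"hand":4}]'
python3 - <<'E'
from h import *
print(signpts((0,0,0)));gosign((558.5,217,100.5),-0.008)
print(pose()[1].as_euler('xyz'))
c=get_calibration("wrist");i=grab_frame("wrist")[:,:,::-1];cv2.imwrite("pics/wrist6.png",i);np.savez("wrist6.npz",**c)
for P in [(9.5,-7,116),(9.5,7,116)]: print("crown pred",proj(c,signpts(P),True))
for P in [(556.5,251,174),(556.5,217,174),(556.5,183,174)]: print("bar",proj(c,np.array(P),True))
# bar edges: column scan at cols clear of the crown
g=cv2.cvtColor(i,cv2.COLOR_BGR2GRAY)
for u in (285,362): print(u,g[100:160:2,u].tolist())
print(g[128:140:3,285:365:3].tolist())
E
```

```text
clock: 8.4
eef_pos: [493.6, 218.3, 186.7]
tcp_rot: [-3.14, -0.564, -0.012]
contact_force: [-0.7, 0.2, -1.6]
opening: 0.08
grasp_force: 78.7
[531.76005927 218.08698085 100.82286626]
turn [-0.    -0.001 -0.002] shift old axes [22.5  0.7 14.6] shift new axes [22.5  0.8 14.6]
[-3.13966238 -0.5640567  -0.01199053]
crown pred [338.42175246 136.63840672]
crown pred [307.90758539 136.69124932]
bar [268.22741748 147.32901182]
bar [323.92564068 146.21467045]
bar [379.48326889 146.20548375]
285 [133, 133, 59, 65, 72, 76, 82, 82, 82, 82, 81, 80, 80, 80, 80, 80, 78, 79, 77, 76, 75, 111, 131, 129, 117, 81, 91, 106, 118, 120]
362 [127, 128, 123, 117, 118, 110, 105, 98, 89, 73, 68, 58, 57, 54, 53, 53, 56, 57, 58, 58, 65, 134, 130, 128, 102, 60, 54, 53, 55, 55]
[[80, 182, 182, 237, 235, 235, 233, 233, 234, 234, 235, 235, 235, 235, 234, 233, 233, 232, 231, 230, 232, 233, 234, 178, 187, 56, 79], [79, 183, 184, 119, 112, 116, 166, 203, 110, 111, 111, 110, 112, 119, 119, 118, 118, 118, 142, 131, 117, 121, 120, 182, 186, 66, 76], [79, 182, 225, 225, 227, 228, 229, 230, 234, 235, 235, 235, 235, 235, 235, 234, 237, 236, 235, 234, 233, 234, 234, 233, 211, 74, 68], [77, 181, 232, 232, 232, 232, 232, 236, 126, 130, 125, 132, 130, 128, 131, 129, 132, 129, 232, 232, 232, 231, 231, 232, 211, 85, 63]]
```

```bash
python3 -m creep '[{"x":7.5,"y":0.3,"z":4.9,"rx":0,"ry":0,"rz":0,"hand":4},{"x":7.5,"y":0.3,"z":4.9,"rx":0,"ry":0,"rz":0,"hand":4},{"x":4,"y":0.1,"z":2.6,"rx":0,"ry":0,"rz":0,"hand":4},{"x":3.5,"y":0,"z":2.2,"rx":0,"ry":0,"rz":0,"hand":4},{"x":0,"y":0,"z":0,"rx":0,"ry":0,"rz":0,"hand":4},{"x":0,"y":0,"z":0,"rx":0,"ry":0,"rz":0,"hand":4}]'
python3 - <<'E'
from h import *
print(signpts((0,0,0)));gosign((558.5,217,100.5),-0.008)
c=get_calibration("wrist");i=grab_frame("wrist")[:,:,::-1];cv2.imwrite("pics/wrist7.png",i);np.savez("wrist7.npz",**c)
for P in [(9.5,-7,116),(9.5,7,116),(-9.5,0,116)]: print("crown pred",proj(c,signpts(P),True))
for P in [(556.5,251,174),(556.5,217,174),(556.5,183,174)]: print("bar",proj(c,np.array(P),True))
g=cv2.cvtColor(i,cv2.COLOR_BGR2GRAY)
for u in (285,362): print(u,g[130:220:2,u].tolist())
print("down",pose()[1].inv().apply([0,0,-1]))
E
```

```text
clock: 9.2
eef_pos: [518.9, 217.4, 186.2]
tcp_rot: [-3.14, -0.564, -0.011]
contact_force: [0.1, -0.2, -2.5]
opening: 0.076
grasp_force: 78.7
[557.07460482 217.10194204 100.2913786 ]
turn [-0.001 -0.001 -0.001] shift old axes [1.4 0.  0.6] shift new axes [1.4 0.  0.6]
crown pred [337.91379074 134.94178054]
crown pred [307.40245152 134.99666005]
crown pred [322.74258912 173.37317152]
bar [264.27840012 186.25004287]
bar [322.83421403 185.53365296]
bar [381.33018432 185.10837405]
285 [189, 140, 106, 63, 65, 67, 64, 66, 67, 64, 182, 179, 179, 187, 187, 187, 188, 190, 192, 190, 190, 183, 181, 183, 144, 136, 135, 131, 104, 152, 187, 181, 184, 186, 189, 189, 180, 124, 89, 92, 93, 95, 96, 93, 91]
362 [144, 131, 100, 84, 81, 77, 71, 66, 61, 60, 59, 60, 59, 60, 60, 60, 61, 61, 59, 60, 60, 60, 59, 60, 139, 135, 134, 123, 84, 63, 60, 66, 102, 197, 187, 177, 174, 111, 90, 93, 93, 91, 95, 91, 95]
down [-0.53421345  0.00124897  0.8453487 ]
```

```bash
python3 -m creep '[{"x":2.1,"y":0,"z":1.3,"rx":0,"ry":0,"rz":0,"hand":4},{"x":0,"y":0,"z":0,"rx":0,"ry":0,"rz":0,"hand":4},{"x":-2.67,"y":0,"z":4.23,"rx":0,"ry":0,"rz":0,"hand":4},{"x":-2.67,"y":0,"z":4.23,"rx":0,"ry":0,"rz":0,"hand":4},{"x":-2.67,"y":0,"z":4.23,"rx":0,"ry":0,"rz":0,"hand":4},{"x":0,"y":0,"z":0,"rx":0,"ry":0,"rz":0,"hand":4}]'
python3 - <<'E'
from h import *
print(signpts((0,0,0)),sense()["contact_force"])
c=get_calibration("wrist");i=grab_frame("wrist")[:,:,::-1];cv2.imwrite("pics/wrist8.png",i);np.savez("wrist8.npz",**c)
for z in (170,174): print("bar",proj(c,np.array([558,251,z]),True))
g=cv2.cvtColor(i,cv2.COLOR_BGR2GRAY)
for u in (285,362): print(u,g[130:220:2,u].tolist())
E
```

```text
clock: 10.0
eef_pos: [521.2, 217.2, 170.6]
tcp_rot: [-3.141, -0.563, -0.01]
contact_force: [-0.0, 0.1, -1.6]
opening: 0.08
grasp_force: 78.7
[559.32854334 216.89506812  84.63006736] [-0.03779837  0.09205634 -1.60996721]
bar [260.16316609 180.74366803]
bar [258.74735895 178.19550451]
285 [67, 61, 67, 65, 64, 84, 190, 186, 186, 186, 186, 187, 188, 186, 244, 233, 234, 232, 197, 131, 148, 134, 132, 132, 121, 86, 164, 187, 188, 187, 187, 178, 181, 183, 186, 186, 177, 123, 88, 91, 91, 93, 95, 92, 89]
362 [63, 64, 63, 64, 61, 75, 82, 116, 116, 117, 156, 156, 175, 194, 195, 196, 195, 196, 197, 196, 136, 134, 132, 129, 110, 58, 196, 194, 193, 194, 147, 187, 189, 191, 185, 175, 172, 109, 87, 91, 92, 89, 93, 90, 93]
```

```bash
python3 - <<'E'
from h import *
A=[];b=[]
cs=[np.load(f"wrist{k}.npz") for k in (4,5,6,7,8)]
def edges(k,u,v0,v1):
    g=cv2.cvtColor(cv2.imread(f"pics/wrist{k}.png"),cv2.COLOR_BGR2GRAY).astype(float)
    return [int(x) for x in g[v0:v1,u]]
print(7,edges(7,362,174,192));print(8,edges(8,362,166,184));print(6,edges(6,362,138,154));print(5,edges(5,350,86,104))
for n,rows in [("all",{1:96.2,2:145.3,3:182.3,4:174}),("678",{2:145.3,3:182.3,4:174})]:
    A=[];b=[]
    for k,v in rows.items():
        u={1:326}.get(k,362); o,d=ray(cs[k],u,v,True); nrm=np.array([-d[2],d[0]])/np.hypot(d[0],d[2]); A.append(nrm);b.append(nrm@o[[0,2]])
    A=np.array(A);b=np.array(b);x=np.linalg.lstsq(A,b,rcond=None)[0];print(n,x,A@x-b)
E
```

```text
7 [59, 59, 60, 109, 139, 136, 135, 134, 134, 131, 123, 107, 84, 66, 63, 64, 60, 65]
8 [197, 197, 196, 143, 136, 134, 134, 134, 132, 132, 129, 124, 110, 90, 58, 186, 196, 194]
6 [58, 56, 65, 107, 134, 132, 130, 130, 128, 117, 102, 82, 60, 55, 54, 55]
5 [112, 126, 229, 229, 232, 179, 118, 122, 124, 121, 110, 91, 70, 74, 183, 179, 171, 170]
all [561.80476688 165.80567591] [-0.16937707  0.60969341  0.56607878 -1.00893507]
678 [563.59921692 161.30512462] [ 0.20785374  0.7475894  -0.954263  ]
```

```bash
python3 - <<'E'
from h import *
cs={k:np.load(f"wrist{k}.npz") for k in (5,6,7,8)}
def line(k,v,off):
    o,d=ray(cs[k],362,v,True); n=np.array([-d[2],d[0]])/np.hypot(d[0],d[2]) # up side of ray (forward,up)
    return n,n@o[[0,2]]-off
R={5:91,6:140.9,7:176.8,8:168.9}
for ks in [(5,6,7),(5,6,7,8),(5,7)]:
    L=[line(k,R[k],3) for k in ks];A=np.array([l[0] for l in L]);b=np.array([l[1] for l in L])
    x=np.linalg.lstsq(A,b,rcond=None)[0];print(ks,x,A@x-b)
for z in (170,174,178):
    print(z,[round((b-n[1]*z)/n[0],1) for n,b in [line(k,R[k],3) for k in (5,6,7,8)]])
print("sign",signpts((0,0,0)))
# crown apparent rows in 8 vs predicted
g=cv2.cvtColor(cv2.imread("pics/wrist8.png"),cv2.COLOR_BGR2GRAY);print(g[128:142,322].tolist(),g[168:182,315].tolist())
c=cs[8]
for P in [(9.5,0,116),(-9.5,0,116)]: print(proj(c,signpts(P),True))
E
```

```text
(5, 6, 7) [559.40696349 170.33318739] [-0.30812403  0.73026169 -0.42916373]
(5, 6, 7, 8) [560.74752175 168.43430485] [-0.36674249  1.05001319  0.15700889 -0.84767004]
(5, 7) [559.94146405 170.13120425] [3.41060513e-13 2.27373675e-13]
170 [np.float64(560.0), np.float64(558.8), np.float64(560.0), np.float64(561.0)]
174 [np.float64(557.1), np.float64(556.7), np.float64(558.5), np.float64(559.4)]
178 [np.float64(554.1), np.float64(554.6), np.float64(557.0), np.float64(557.8)]
sign [559.53499748 217.05262315  84.9637729 ]
[65, 66, 64, 62, 64, 65, 62, 100, 127, 135, 133, 134, 134, 133] [133, 133, 135, 129, 111, 82, 64, 63, 57, 81, 100, 109, 116, 115]
[322.45577722 134.27198094]
[322.52855029 172.75125377]
```

```bash
for k in 1; do python3 -m creep '[{"x":-1.6,"y":0,"z":2.54,"rx":0,"ry":0,"rz":0,"hand":4},{"x":-1.6,"y":0,"z":2.54,"rx":0,"ry":0,"rz":0,"hand":4},{"x":0,"y":0,"z":0,"rx":0,"ry":0,"rz":0,"hand":4}]'; done; python3 -m creep '[{"x":-1.6,"y":0,"z":2.54,"rx":0,"ry":0,"rz":0,"hand":4},{"x":-1.6,"y":0,"z":2.54,"rx":0,"ry":0,"rz":0,"hand":4},{"x":0,"y":0,"z":0,"rx":0,"ry":0,"rz":0,"hand":4}]'
python3 - <<'E'
from h import *
print(signpts((0,0,0)))
c=get_calibration("wrist");i=grab_frame("wrist")[:,:,::-1];cv2.imwrite("pics/wrist9.png",i);np.savez("wrist9.npz",**c)
g=cv2.cvtColor(i,cv2.COLOR_BGR2GRAY)
print(g[140:190,362].tolist());print([proj(c,np.array([560,190,z]),True)[1] for z in (170,174)])
E
```

```text
clock: 10.42
eef_pos: [521.7, 217.6, 165.3]
tcp_rot: [-3.14, -0.564, -0.011]
contact_force: [0.6, 1.2, 0.5]
opening: 0.08
grasp_force: 78.8
clock: 10.8
eef_pos: [521.6, 217.5, 159.1]
tcp_rot: [-3.14, -0.564, -0.01]
contact_force: [0.1, 0.5, -0.1]
opening: 0.077
grasp_force: 78.9
[559.69907021 217.30427313  73.14551399]
[178, 181, 184, 184, 184, 184, 189, 190, 189, 188, 188, 188, 187, 187, 186, 186, 187, 189, 191, 192, 183, 159, 129, 130, 132, 130, 129, 129, 128, 117, 100, 79, 111, 166, 191, 188, 188, 188, 187, 188, 188, 188, 188, 188, 188, 188, 188, 188, 190, 177]
[np.float64(168.65780518525446), np.float64(165.63757213433576)]
```

```bash
for k in 1 2; do :; done; python3 -m creep '[{"x":-1.6,"y":0,"z":2.54,"rx":0,"ry":0,"rz":0,"hand":4},{"x":-1.07,"y":0,"z":1.69,"rx":0,"ry":0,"rz":0,"hand":4},{"x":0,"y":0,"z":0,"rx":0,"ry":0,"rz":0,"hand":4}]' | grep -E "pos|contact"; python3 -m creep '[{"x":-1.07,"y":0,"z":1.69,"rx":0,"ry":0,"rz":0,"hand":4},{"x":0,"y":0,"z":0,"rx":0,"ry":0,"rz":0,"hand":4}]' | grep -E "pos|contact"; python3 -m creep '[{"x":-1.07,"y":0,"z":1.69,"rx":0,"ry":0,"rz":0,"hand":4},{"x":0,"y":0,"z":0,"rx":0,"ry":0,"rz":0,"hand":4}]' | grep -E "pos|contact"
```

```text
eef_pos: [521.6, 217.5, 154.1]
contact_force: [-0.5, 1.6, -0.5]
eef_pos: [521.6, 217.5, 152.2]
contact_force: [1.3, 1.5, 0.7]
eef_pos: [521.6, 217.5, 150.2]
contact_force: [-0.8, -0.2, 0.7]
```

Friction is about 2.5 N, so the loop is sliding down. I'll continue.

```bash
python3 -m creep '[{"x":-1.07,"y":0,"z":1.69,"rx":0,"ry":0,"rz":0,"hand":4},{"x":0,"y":0,"z":0,"rx":0,"ry":0,"rz":0,"hand":4}]' | grep -E "pos|contact"; python3 -m creep '[{"x":-1.07,"y":0,"z":1.69,"rx":0,"ry":0,"rz":0,"hand":4},{"x":0,"y":0,"z":0,"rx":0,"ry":0,"rz":0,"hand":4}]' | grep -E "pos|contact"; python3 -m creep '[{"x":-1.07,"y":0,"z":1.69,"rx":0,"ry":0,"rz":0,"hand":4},{"x":0,"y":0,"z":0,"rx":0,"ry":0,"rz":0,"hand":4}]' | grep -E "pos|contact"
```

```text
eef_pos: [521.6, 217.5, 148.2]
contact_force: [-0.4, 1.8, 0.1]
eef_pos: [521.6, 217.5, 146.2]
contact_force: [0.2, 1.9, -0.2]
eef_pos: [521.6, 217.5, 144.3]
contact_force: [0.2, 1.5, 1.3]
```

```bash
python3 - <<'E'
from h import *
print(signpts((0,0,0)))
c=get_calibration("wrist");i=grab_frame("wrist")[:,:,::-1];cv2.imwrite("pics/wrist10.png",i);np.savez("wrist10.npz",**c)
g=cv2.cvtColor(i,cv2.COLOR_BGR2GRAY)
print(g[140:190,362].tolist())
E
```

```text
[559.81930121 217.21786991  58.36057768]
[173, 173, 177, 181, 181, 181, 181, 184, 186, 184, 183, 183, 183, 183, 183, 184, 185, 188, 188, 190, 176, 145, 129, 129, 128, 128, 127, 126, 123, 113, 95, 71, 133, 195, 190, 189, 189, 189, 188, 187, 187, 187, 187, 187, 187, 187, 187, 188, 188, 178]
```

The bar stays at the same pixel relative to the sign, so the loop is sliding along with it. I'll continue.

```bash
python3 -m creep '[{"x":-1.07,"y":0,"z":1.69,"rx":0,"ry":0,"rz":0,"hand":4},{"x":0,"y":0,"z":0,"rx":0,"ry":0,"rz":0,"hand":4}]' | grep -E "pos|contact"; python3 -m creep '[{"x":-1.07,"y":0,"z":1.69,"rx":0,"ry":0,"rz":0,"hand":4},{"x":0,"y":0,"z":0,"rx":0,"ry":0,"rz":0,"hand":4}]' | grep -E "pos|contact"; python3 -m creep '[{"x":-1.07,"y":0,"z":1.69,"rx":0,"ry":0,"rz":0,"hand":4},{"x":0,"y":0,"z":0,"rx":0,"ry":0,"rz":0,"hand":4}]' | grep -E "pos|contact"
```

```text
eef_pos: [521.9, 217.5, 142.6]
contact_force: [0.9, -1.0, 4.3]
eef_pos: [521.7, 217.5, 140.5]
contact_force: [-0.4, 1.4, 4.0]
eef_pos: [521.8, 217.4, 139.0]
contact_force: [-0.1, 1.5, 2.7]
```

The loop reached its stop, and the roller resistance peaked and is now falling. I'll continue in small steps until the crown seats.

```bash
python3 -m creep '[{"x":-1.07,"y":0,"z":1.69,"rx":0,"ry":0,"rz":0,"hand":4},{"x":0,"y":0,"z":0,"rx":0,"ry":0,"rz":0,"hand":4}]' | grep -E "pos|contact"; python3 -m creep '[{"x":-0.8,"y":0,"z":1.27,"rx":0,"ry":0,"rz":0,"hand":4},{"x":0,"y":0,"z":0,"rx":0,"ry":0,"rz":0,"hand":4}]' | grep -E "pos|contact"
```

```text
eef_pos: [522.1, 217.2, 137.7]
contact_force: [1.2, 2.2, 0.7]
eef_pos: [522.3, 217.1, 136.7]
contact_force: [-0.2, 2.9, -0.8]
```

```bash
python3 - <<'E'
from h import *
print(signpts((0,0,0)),sense()["contact_force"])
c=get_calibration("wrist");i=grab_frame("wrist")[:,:,::-1];cv2.imwrite("pics/wrist11.png",i);np.savez("wrist11.npz",**c)
g=cv2.cvtColor(i,cv2.COLOR_BGR2GRAY)
print(g[120:190,362].tolist())
E
```

```text
[560.03601084 216.8804563   50.61692372] [-0.24045541  2.94729064 -0.83982702]
[61, 59, 59, 62, 116, 181, 187, 186, 185, 185, 184, 185, 185, 185, 185, 184, 184, 184, 184, 190, 198, 208, 214, 214, 214, 215, 209, 196, 182, 171, 172, 186, 186, 187, 170, 133, 126, 130, 128, 127, 127, 125, 121, 109, 93, 72, 112, 167, 189, 187, 187, 188, 186, 186, 187, 187, 187, 186, 187, 187, 186, 186, 186, 185, 185, 186, 186, 186, 188, 175]
```

```bash
python3 -m creep '[{"x":-1.07,"y":0,"z":1.69,"rx":0,"ry":0,"rz":0,"hand":4},{"x":0,"y":0,"z":0,"rx":0,"ry":0,"rz":0,"hand":4}]' | grep -E "pos|contact"; python3 -m creep '[{"x":-0.8,"y":0,"z":1.27,"rx":0,"ry":0,"rz":0,"hand":4},{"x":0,"y":0,"z":0,"rx":0,"ry":0,"rz":0,"hand":4}]' | grep -E "pos|contact"
```

```text
eef_pos: [522.5, 216.8, 135.4]
contact_force: [0.4, 2.4, -1.6]
eef_pos: [522.7, 216.6, 134.4]
contact_force: [-1.1, 2.6, -2.3]
```

```bash
python3 -m creep '[{"x":-0.8,"y":0,"z":1.27,"rx":0,"ry":0,"rz":0,"hand":4},{"x":0,"y":0,"z":0,"rx":0,"ry":0,"rz":0,"hand":4}]' | grep -E "pos|contact|rot"; python3 -m creep '[{"x":-0.8,"y":0,"z":1.27,"rx":0,"ry":0,"rz":0,"hand":4},{"x":0,"y":0,"z":0,"rx":0,"ry":0,"rz":0,"hand":4}]' | grep -E "pos|contact|grasp"
python3 - <<'E'
from h import *
print(signpts((0,0,0)),sense()["contact_force"],sense()["wrist_torque"],sense()["qpos"])
c=get_calibration("wrist");i=grab_frame("wrist")[:,:,::-1];cv2.imwrite("pics/wrist12.png",i);np.savez("wrist12.npz",**c)
g=cv2.cvtColor(i,cv2.COLOR_BGR2GRAY)
print(g[130:180,362].tolist());print(g[125:180,315].tolist())
E
```

```text
eef_pos: [522.9, 216.1, 133.5]
tcp_rot: [-3.141, -0.555, -0.009]
contact_force: [0.8, 0.0, -1.3]
eef_pos: [523.7, 216.4, 133.1]
contact_force: [0.1, -1.7, 1.7]
grasp_force: 79.2
[561.09616756 216.23486956  46.86739131] [ 0.13252508 -1.6709574   1.7465421 ] [-0.22956441  0.03360941 -0.18970878] [ 0.56125118  0.24818053  2.21046407 -0.97644304  0.34871969  3.0165773 ]
[185, 185, 185, 185, 184, 186, 185, 185, 183, 183, 199, 206, 209, 216, 215, 215, 212, 201, 188, 177, 176, 190, 159, 136, 128, 129, 129, 128, 127, 127, 123, 114, 101, 83, 58, 158, 191, 188, 186, 187, 187, 188, 186, 187, 187, 187, 187, 186, 188, 188]
[120, 70, 57, 95, 157, 184, 203, 232, 232, 233, 189, 133, 125, 126, 126, 127, 126, 126, 126, 127, 126, 126, 127, 127, 128, 128, 127, 128, 127, 128, 128, 127, 127, 127, 127, 128, 127, 127, 127, 127, 128, 127, 127, 127, 128, 128, 127, 109, 83, 63, 64, 67, 80, 92, 102]
```

Joint 6 is at 3.017, close to its 3.02 limit, which explains the drift. I'll relieve it with a small turn about the hook, then press the last 1–2 mm.

```bash
python3 -m creep '[{"x":0,"y":1.0,"z":0,"rx":0,"ry":0,"rz":-0.025,"hand":4},{"x":0,"y":1.0,"z":0,"rx":0,"ry":0,"rz":-0.025,"hand":4},{"x":0,"y":0,"z":0,"rx":0,"ry":0,"rz":0,"hand":4}]' | grep -E "pos|contact|rot"; python3 -c "
from h import *
print(sense()['qpos'],signpts((0,0,0)),signpts((0,0,107)))"; python3 -m creep '[{"x":-0.8,"y":0,"z":1.27,"rx":0,"ry":0,"rz":0,"hand":4},{"x":0,"y":0,"z":0,"rx":0,"ry":0,"rz":0,"hand":4}]' | grep -E "pos|contact|rot";python3 -c "
from h import *
print(sense()['qpos'],signpts((0,0,0)),signpts((0,0,107)))"
```

```text
eef_pos: [523.5, 214.6, 133.0]
tcp_rot: [3.112, -0.554, 0.051]
contact_force: [-0.5, -1.3, 3.2]
[ 0.55718572  0.24681887  2.21273501 -0.97707266  0.34545254  2.96322109] [560.97595478 213.83305727  46.79293952] [561.77742206 216.57449844 153.75481194]
eef_pos: [524.4, 214.9, 132.4]
tcp_rot: [3.113, -0.556, 0.05]
contact_force: [-0.2, -3.2, 8.9]
[ 0.55713459  0.24925888  2.21259718 -0.98734188  0.34369451  2.97447374] [561.9517361  214.12858193  46.21475032] [562.57148113 216.79303293 153.17977552]
```

Resistance rose steeply to about 10 N (8.9 N plus the sign's weight) over the last 0.6 mm. Together with the earlier drop as the roller snapped over, this means the crown is home. I'll release and back off.

```bash
python3 -m creep '[{"x":0,"y":0,"z":0,"rx":0,"ry":0,"rz":0,"hand":12},{"x":0,"y":0,"z":0,"rx":0,"ry":0,"rz":0,"hand":20},{"x":0,"y":0,"z":0,"rx":0,"ry":0,"rz":0,"hand":40},{"x":0,"y":0,"z":0,"rx":0,"ry":0,"rz":0,"hand":50},{"x":0,"y":0,"z":0,"rx":0,"ry":0,"rz":0,"hand":50},{"x":0,"y":0,"z":-8,"rx":0,"ry":0,"rz":0,"hand":50},{"x":0,"y":0,"z":-15,"rx":0,"ry":0,"rz":0,"hand":50},{"x":0,"y":0,"z":-25,"rx":0,"ry":0,"rz":0,"hand":50},{"x":0,"y":0,"z":-30,"rx":0,"ry":0,"rz":0,"hand":50},{"x":0,"y":0,"z":-30,"rx":0,"ry":0,"rz":0,"hand":50},{"x":0,"y":0,"z":0,"rx":0,"ry":0,"rz":0,"hand":50},{"x":0,"y":0,"z":0,"rx":0,"ry":0,"rz":0,"hand":50},{"x":0,"y":0,"z":0,"rx":0,"ry":0,"rz":0,"hand":50},{"x":0,"y":0,"z":0,"rx":0,"ry":0,"rz":0,"hand":50},{"x":0,"y":0,"z":0,"rx":0,"ry":0,"rz":0,"hand":50},{"x":0,"y":0,"z":0,"rx":0,"ry":0,"rz":0,"hand":50},{"x":0,"y":0,"z":0,"rx":0,"ry":0,"rz":0,"hand":50},{"x":0,"y":0,"z":0,"rx":0,"ry":0,"rz":0,"hand":50}]'
python3 - <<'E'
from h import *
c=get_calibration("wrist");i=grab_frame("wrist")[:,:,::-1];cv2.imwrite("pics/wrist13.png",i);np.savez("wrist13.npz",**c)
s=grab_frame("side")[:,:,::-1];t=grab_frame("top")[:,:,::-1]
o=np.zeros((600,800,3),np.uint8)
o[:600,:500]=cv2.resize(i[60:210,260:385],(500,600),interpolation=cv2.INTER_CUBIC) #4x
o[:300,500:]=cv2.resize(s[130:205,290:365],(300,300),interpolation=cv2.INTER_CUBIC) #4x
o[300:,500:]=cv2.resize(t[135:210,235:310],(300,300),interpolation=cv2.INTER_CUBIC)
cv2.imwrite("pics/v6.png",o)
print(proj(c,np.array([561,217,153]),True))
E
```

```text
clock: 17.75
eef_pos: [466.5, 214.9, 223.2]
tcp_rot: [3.113, -0.554, 0.051]
contact_force: [0.5, -0.3, -0.7]
opening: 0.586
grasp_force: 0.0
[322.15015531 141.53719164]
```

View pics/v6.png

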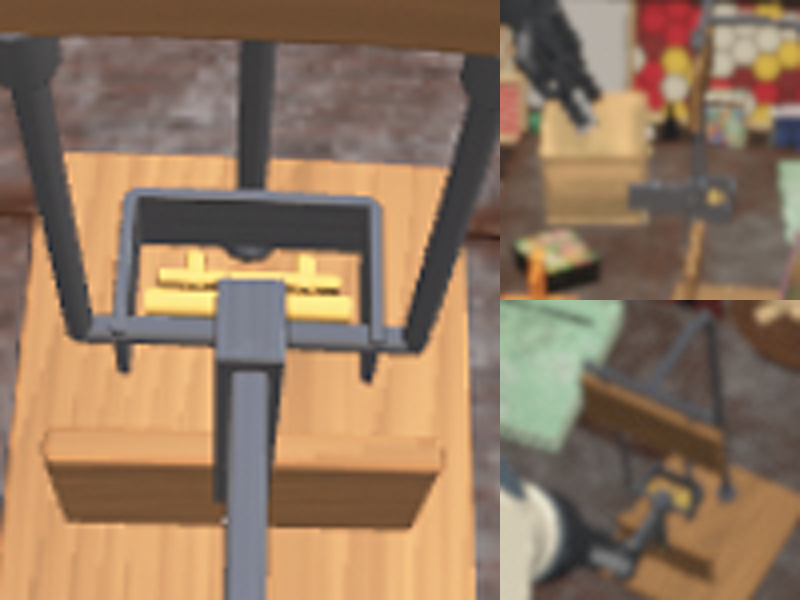

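The sign hangs alone from the bar with the fingers clear. The crown (px 315–331, rows 130–151) straddles the bar at row 142, and the roller has sprung forward behind it. A numeric check will confirm it is fully seated.

```bash
python3 - <<'E'
from h import *
c=np.load("wrist13.npz")
o,d=ray(c,322,142.5,True)
for x in (559,561,563):
    B=o+d*(x-o[0])/d[0]
    for g in (0,3,6,10): print(x,round(B[2],1),"gap",g,[np.round(proj(c,B+np.array(P),True)[1],1) for P in [(9.5,0,9+g),(-9.5,0,9+g),(0,0,-57+g)]],end=' ')
    print()
print("seen crown back 130.3, front 151, board top mid(back..front 167.5..176.5 )")
E
```

```text
559 155.2 gap 0 [np.float64(126.8), np.float64(148.3), np.float64(168.6)] 559 155.2 gap 3 [np.float64(124.9), np.float64(146.6), np.float64(167.4)] 559 155.2 gap 6 [np.float64(123.0), np.float64(144.9), np.float64(166.3)] 559 155.2 gap 10 [np.float64(120.4), np.float64(142.5), np.float64(164.7)] 
561 151.2 gap 0 [np.float64(127.1), np.float64(148.2), np.float64(168.2)] 561 151.2 gap 3 [np.float64(125.2), np.float64(146.6), np.float64(167.1)] 561 151.2 gap 6 [np.float64(123.4), np.float64(144.9), np.float64(165.9)] 561 151.2 gap 10 [np.float64(120.8), np.float64(142.5), np.float64(164.3)] 
563 147.2 gap 0 [np.float64(127.3), np.float64(148.1), np.float64(167.8)] 563 147.2 gap 3 [np.float64(125.5), np.float64(146.5), np.float64(166.7)] 563 147.2 gap 6 [np.float64(123.7), np.float64(144.8), np.float64(165.6)] 563 147.2 gap 10 [np.float64(121.2), np.float64(142.5), np.float64(164.0)] 
seen crown back 130.3, front 151, board top mid(back..front 167.5..176.5 )
```

```bash
python3 -c "
from rig import *
print(sign_off())"
```

```text
the job is handed in; nothing more can be done
None
```

The lower sign now hangs freely from the loop under the upper sign: its hook snapped past the roller, a camera check put the crown fully home on the bar, and the job was handed in at about 18 s.

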